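Knock the red punch home, then poise the mallet over the blue one

TASK

Take the small mallet from its wooden rest by the handle and knock the red-capped sprung punch fully down with the mallet's striking face, then let it spring back. Then carry the mallet clear of the jars and bottle, without pushing them about, and finish still holding it poised for the next blow: upright and still, its face centred about a centimetre above the blue cap, without ever pressing the blue punch.

Things in the scene. Friction and masses are not known exactly. Their poses are not given: they have to be found in the camera images.
- mallet: small loose mallet, 0.2 to 0.4 kg: upright round head (brass middle, white ends; 30 mm diameter, 56 mm tall), square wooden handle 22 x 22 mm. Origin at the centre of the striking face (the head's underside); z up the head; the handle runs level along -x to x = -132 mm, its axis 32 mm above the face. It starts face down on the 12 mm board of the rest, handle in the forked post
- mallet_face (a point): centre of the mallet's striking face (underside of the head, 28 mm across), same axes as the mallet
- mallet_grip (a point): where to grip the mallet: on the handle's axis, 50 mm from the head's axis towards the handle's end and 32 mm above the striking face; the handle is 22 mm wide (along y) and 22 mm high here, free on both sides; axes as the mallet's
- rest: fixed dark wooden board 185 x 64 x 12 mm under the mallet, with a forked post (16 mm long, 46 mm wide, 44.5 mm high) holding the handle 112 mm from the head's axis. Origin on the bench below the mallet's head at the start; handle and long side along its -x. (Room: a desk lamp's shade, 150 mm across, hangs 0.12 to 0.36 m above the bench near x = 0.50, y = 0.49, its thin arms behind it; keep clear)
- red_station: fixed die set with the red-capped punch: steel block 76 x 64 x 14 mm (x, y, z), guide plate above it up to 42 mm, capped punch in the middle, top at 72 mm. Origin under its centre, on the bench
- blue_station: the same die set with the blue-capped punch. Origin under its centre, on the bench; the two stations stand on the robot's left and right, either way round
- red_cap (a point): centre of the top of the red cap, a flat disc 30 mm across and 10 mm thick, 72 mm above the bench when up; z up
- blue_cap (a point): centre of the top of the blue cap, as the red one; z up
- red_punch (a joint): how far the red punch is down, m: 0 up, 0.010 fully down at a hard stop. A spring pushes it up, about 1.7 N at the top and 4.2 N at the bottom
- blue_punch (a joint): the same for the blue punch
- amber_jar_mid (a point): middle (38 mm up) of a loose jar of amber beads with a tan lid, 57 mm diameter, 76 mm tall; z along its axis
- blue_jar_mid (a point): middle (34 mm up) of a loose jar of blue beads with a black lid, 61 mm diameter, 68 mm tall; z along its axis
- flux_mid (a point): middle (42 mm up) of a loose white bottle with a blue cap, 47 mm diameter, 84 mm tall; z along its axis
Not all that is in view belongs to the job. Leave any purple look-alike of the blue_station alone. There is more than one size of the mallet; the one meant has the size given above.

How it is judged:
By the outcome, as a careful person would: the job done as asked, in the order asked, and still so for the second after the job is handed in, while the arm keeps its last pose, push and grip.
It also fails if it takes over 48 s, if anything falls off the work surface, if the arm or the gripper's body presses on something with over 40 N, if the wrist force passes 120 N, or if a joint passes its speed limit or range.

ROBOT

A 7-joint arm with a two-finger parallel gripper is mounted at the origin on a cart in front of the work surface, level with it; the furniture and walls round the work are solid. World frame = base frame: x ahead of the robot, y to its left, z up, the work surface at z = 0. Lengths are in m, angles in rad, forces in N, time in s.
With the tool pointing down it reaches from about 0.4 to 0.85 m from the base axis. Payload 10.4 kg.
Tool frame: the origin (TCP) lies midway between the tips of the shut fingers; the grasp point (between the pads) lies 19 mm behind it; x points along the fingers, y is the direction in which the jaws open and shut, and the axes are right-handed (so a half turn about x gives the same grasp; the last joint's range is limited). The gripper opens to 87 mm and grips with 3 to 60 N. Pads are 19 mm wide; open, the fingers measure 117 mm over their backs; the gripper's body (75 mm by 190 mm) begins 51 mm behind the grasp point.
Start: joints at [1.283, 0.332, -0.065, 1.46, 0.022, 1.35, -0.088], TCP at [0.164, -0.603, 0.223] pointing down, gripper open.
Joint ranges: [-2.6, 2.6], [-0.5, 2.12], [-1.47, 1.34], [0.16, 2.42], [-1.27, 4.41], [0.06, 2.06], [-2.6, 2.6]. Speed limits (rad/s): [2.22, 2.22, 2.79, 2.79, 3.14, 3.14, 3.14].

INTERFACE

Orientations are given as a unit quaternion [x, y, z, w].
In Python, from bench import r gives the robot as it stands.
- The arm moves only by the shell command python3 -m jog 'ROWS' [OPENING] [FORCE]. ROWS is JSON, a list of rows, each an object with "slide": the shift along the tool's x, y, z in cm, a list of three; "roll": the turn about the tool's x in degrees. A call has 1 to 5 rows; each row is the pose to reach, as a shift and turn from the pose measured when the call began, along the tool's axes at that moment; what a row does not reach only later rows make up. A row lasts 1/12 s, in which the tool goes at most 41.7 mm and 7.16 degrees, less where a joint would pass 70% of its speed; a pose out of reach is approached as far as the arm can. A call with a gripper value outside its range is refused whole. OPENING is the closure, from 0 (fully open) to 1 (shut), set as the call begins (- or left out, the last holds). The fingers move at their own pace and stop on an object; FORCE is the grip in N (left out, the last holds). Time passes only in rows, so rows that repeat a pose let the fingers close. It gives the time, the measured TCP pose, the force and the opening at its end, in the units of the state.
- r.read_state(): the state, without advancing time (a new reading comes with each control period).
- r.camera(name): name is "scene" or "top" or "wrist"; returns the picture (384x512x3 uint8, red, green, blue); there is no depth.
- r.camera_info(name): a dict with "intrinsics" (3x3 intrinsics, pixels), "R" (3x3) and "t" (3): a world point X has camera coordinates R X + t; the wrist camera has in their place "hand_eye" (4x4, takes a point from camera to tool coordinates, whose origin is the TCP and whose axes are the tool frame's). Camera axes: x right, y down, z forward; pixel columns grow to the right and rows downward; lengths in m; the calibration is good to about 2 mm. A picture is of the moment at which its call begins: read the wrist's pose just before it. camera_info takes no time and is no camera call.
- r.close_job(): hands the job in, once; it reports no verdict.
The state is a dict: "time": time; "joint_positions": joint angles; "joint_vel": joint speeds; "joint_torque": joint torques, N m; "ee_pos": TCP position; "eef_rot": TCP orientation; "ft_force": force on the tool from outside, world axes, zero at the start; "torque": the same for the moment, N m; "width": finger opening in m.
Only numpy, scipy, OpenCV 4.12 (cv2) and the standard library are available. Lean on these libraries where they do the work, as an engineer would, in place of code of your own. Each camera call takes 0.05 s, during which the arm holds its last target.

## Working session

There is one attempt and no reset: what is moved stays moved. The work goes in short steps, Python scripts to look and compute and a shell command to move; the robot and the scene stay as the last step left them, time stands still between calls to the robot, and variables do not carry over. Pictures are saved under pics/ and viewed, and the job is handed in when it is done.

```bash
ls; mkdir -p pics
python3 - <<'E'
from bench import r
import cv2,json
s=r.read_state();print(s)
for n in("scene","top","wrist"):
    i=r.camera_info(n);print(n,i)
    cv2.imwrite(f"pics/{n}0.png",r.camera(n)[:,:,::-1])
E
```

```text
pics
{'time': 0.0, 'joint_positions': array([ 1.28338404,  0.33288118, -0.06471462,  1.46096097,  0.02158532,
        1.3499032 , -0.08849842]), 'joint_vel': array([-0.00032743, -0.00099928, -0.00017611,  0.00151842, -0.00147296,
        0.00290616,  0.00107975]), 'joint_torque': array([ 1.10611763e-03, -6.23245597e+01,  2.50128529e-02, -3.89888227e+01,
       -6.14255201e-02,  3.96992464e-02,  9.35988123e-05]), 'ee_pos': array([ 0.16348228, -0.60282592,  0.22173878]), 'eef_rot': array([-0.70083048, -0.09387199,  0.70100111, -0.09285541]), 'ft_force': array([0.07342873, 0.42447527, 0.29963181]), 'torque': array([ 0.05468472,  0.00165232, -0.02422738]), 'width': 0.08698488216486396}
scene {'intrinsics': array([[441.74721075,   0.        , 256.43968901],
       [  0.        , 441.74721075, 190.53421192],
       [  0.        ,   0.        ,   1.        ]]), 'R': array([[-0.85264768, -0.52225274, -0.01562113],
       [-0.20419343,  0.36059514, -0.9100968 ],
       [ 0.48093345, -0.77280219, -0.41410119]]), 't': array([0.42812624, 0.16798599, 0.8965817 ])}
top {'intrinsics': array([[477.4
[... 175 characters left out ...]
9426, -0.00320763],
       [-0.98352763,  0.00165377, -0.18075028],
       [ 0.18075455,  0.00295742, -0.98352379]]), 't': array([-0.03107181,  0.52294059,  1.374434  ])}
wrist {'intrinsics': array([[282.38292653,   0.        , 257.37590625],
       [  0.        , 282.38292653, 189.27127876],
       [  0.        ,   0.        ,   1.        ]]), 'hand_eye': array([[-7.32822745e-05, -2.91062004e-01,  9.56704188e-01,
        -1.61335341e-01],
       [ 9.99999702e-01,  7.13934297e-04,  2.93801787e-04,
         2.53490663e-04],
       [-7.68538470e-04,  9.56703925e-01,  2.91061865e-01,
        -8.02240477e-02],
       [ 0.00000000e+00,  0.00000000e+00,  0.00000000e+00,
         1.00000000e+00]])}
```

View pics/scene0.png

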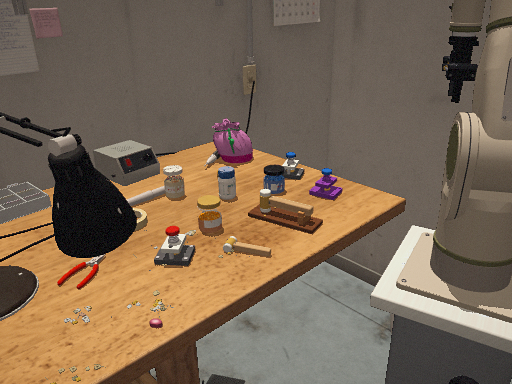

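View pics/top0.png

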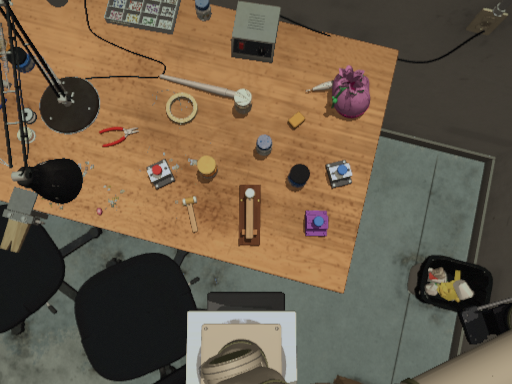

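View pics/wrist0.png

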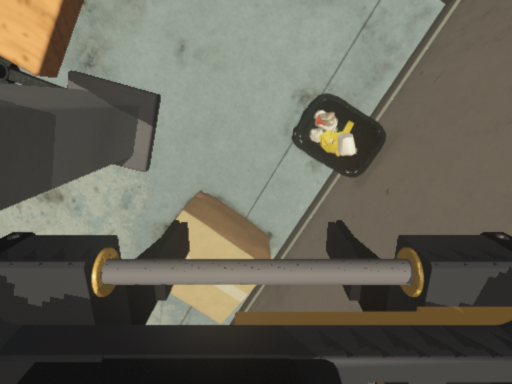

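The top view shows the mallet in its rest (head near 249,193). The red station is at (160,172), the blue one at (339,173) and the purple decoy at (316,222). The blue jar is at (298,176), the flux bottle at (263,145) and the amber jar at (205,166). I'll enlarge these areas to measure them.

```bash
cat > h.py <<'E'
import numpy as np,cv2
from bench import r
I={n:r.camera_info(n) for n in("scene","top","wrist")}
def ray(n,u,v,z):
    i=I[n];d=i["R"].T@np.linalg.inv(i["intrinsics"])@[u,v,1.];c=-i["R"].T@i["t"]
    return c+d*(z-c[2])/d[2]
def proj(n,X):
    i=I[n];p=i["intrinsics"]@(i["R"]@np.array(X)+i["t"]);return p[:2]/p[2]
def crop(f,x0,y0,x1,y1,k,o):
    a=cv2.imread(f)[y0:y1,x0:x1];cv2.imwrite(o,cv2.resize(a,None,fx=k,fy=k,interpolation=cv2.INTER_CUBIC))
E
python3 - <<'E'
from h import *
crop("pics/top0.png",140,120,370,260,3.4,"pics/topc.png")
crop("pics/scene0.png",140,140,360,280,3.6,"pics/scenec.png")
for n,u,v,z in [("mallet head",249,193,.068),("hend",249.5,238,.055),("red",157,170,.072),("blue",339,173,.072),("amber",206,163,.076),("bluejar",299,174,.068),("flux",263,142,.084),("purple",318,222,.07)]:
    print(n,ray("top",u,v,z).round(3))
E
```

```text
mallet head [ 0.49  -0.024  0.068]
hend [ 0.36  -0.025  0.055]
red [0.558 0.247 0.072]
blue [ 0.548 -0.288  0.072]
amber [0.578 0.102 0.076]
bluejar [ 0.546 -0.171  0.068]
flux [ 0.639 -0.065  0.084]
purple [ 0.404 -0.223  0.07 ]
```

View pics/topc.png

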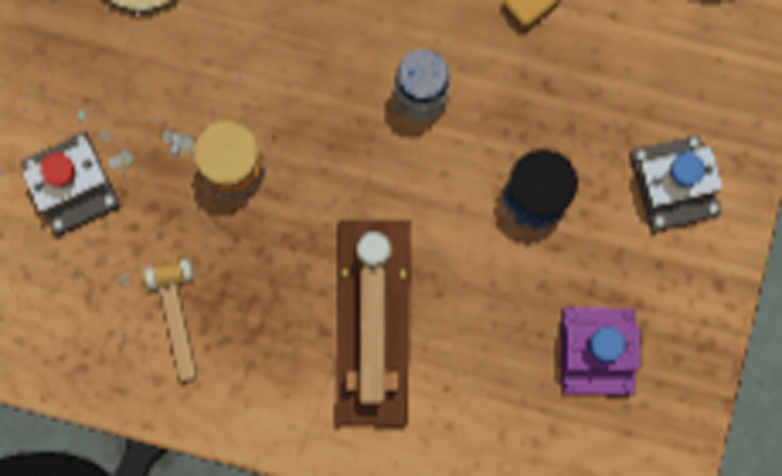

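View pics/scenec.png

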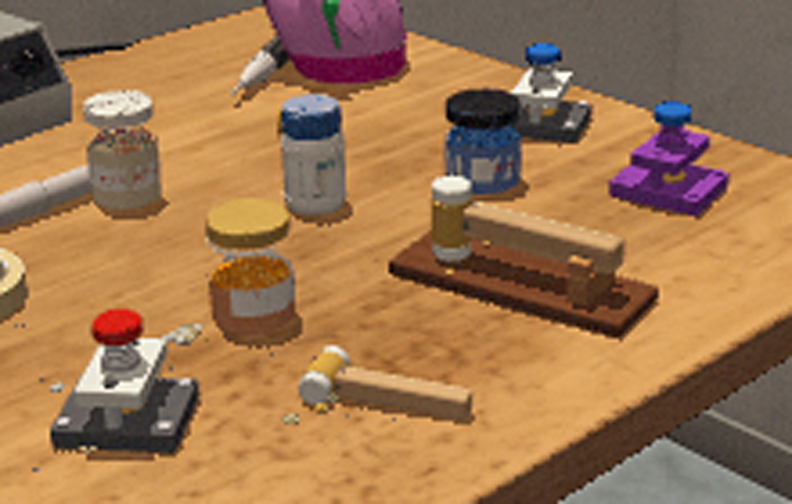

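Run:
```python
from h import *
from scipy.spatial.transform import Rotation as R
def mask(n,h0,h1,s,v,box):
    a=cv2.cvtColor(cv2.imread(f"pics/{n}0.png"),cv2.COLOR_BGR2HSV);H,S,V=[a[...,k].astype(int) for k in range(3)]
    hh=(H>=h0)&(H<=h1) if h0<h1 else (H>=h0)|(H<=h1)
    m=(hh&(S>s)&(V>v)).astype(np.uint8);b=np.zeros_like(m);x0,y0,x1,y1=box;b[y0:y1,x0:x1]=1
    m&=b;nn,l,st,c=cv2.connectedComponentsWithStats(m);k=1+np.argmax(st[1:,4]);print(n,st[k],c[k].round(1));return c[k]
def tri(a,b):
    A=[];B=[]
    for n,p in(("top",a),("scene",b)):
        i=I[n];d=i["R"].T@np.linalg.inv(i["intrinsics"])@[*p,1.];d/=np.linalg.norm(d);c=-i["R"].T@i["t"];P=np.eye(3)-np.outer(d,d);A.append(P);B.append(P@c)
    return np.linalg.solve(sum(A),sum(B))
for nm,h,bt,bs in [("red",(172,8),(145,160,172,185),(155,220,190,250)),("blue",(100,125),(330,160,352,180),(282,148,302,166))]:
    a=mask("top",*h,120,60,bt);b=mask("scene",*h,120,60,bs)
    print(nm,ray("top",*a,.070),ray("scene",*b,.067),tri(a,b))
# handle
a=mask("top",8,22,80,120,(244,200,254,236));print("handle",ray("top",*a,.055))
a=cv2.cvtColor(cv2.imread("pics/top0.png"),cv2.COLOR_BGR2GRAY)
hs=cv2.imread("pics/top0.png")[198:238,240:260]
# handle edges per row by wood brightness
for v in range(200,236,4): print(v,hs[v-198,:,2])
s=r.read_state();print(R.from_quat(s["eef_rot"]).as_matrix().round(3))
```

```text
top [152 165  10  10  78] [156.4 169.4]
scene [165 226  15  10 116] [172.  230.4]
red [0.56024719 0.24895118 0.07      ] [0.55642983 0.25349451 0.067     ] [0.56095239 0.24977538 0.06404094]
top [338 165   9  10  66] [341.8 169.5]
scene [286 152  10   6  47] [290.3 154.4]
blue [ 0.55901359 -0.29722433  0.07      ] [ 0.55651117 -0.29027679  0.067     ] [ 0.56048742 -0.29835248  0.06374032]
top [246 200   8  36 258] [249.1 217.8]
handle [ 0.4182439  -0.02423493  0.055     ]
200 [116 163 111  56  47  49 142 173 169 148 150 178 170 102  97 100  98 122
 178 118]
204 [ 95  94  90  90  56  48 142 172 176 180 181 181 169 100  93  97  97 100
  97  98]
208 [ 97  94  90  90  58  48 146 172 177 179 181 180 167 103  92  90  88  92
  96  97]
212 [ 96  95  92  91  58  47 151 173 176 179 180 180 166 102  91  89  89  92
  96  98]
216 [ 96  94  90  91  59  49 157 179 178 179 178 179 170 105  91  89  89  94
  97  98]
220 [ 96  94  92  93  59  50 152 178 177 177 178 180 169 103  92  89  90  94
  97  98]
224 [ 98  95  92  93  60  50 155 178 177 176 175 180 166 102  93  93  92  96
  98 104]
228 [ 98  96  96  98  62  55 159 181 184 176 174 179 165 111  95  87  86  94
  99 102]
232 [ 85  73 163 172 141  90 165 182 183 175 172 178 162 162 162 167 166 100
  96  94]
[[-0.     0.262 -0.965]
 [ 0.001 -0.965 -0.262]
 [-1.    -0.001  0.   ]]
```

```bash
python3 -m jog '[{"slide":[0,-1,-2],"roll":0},{"slide":[0,-2.5,-5],"roll":3},{"slide":[0,-4,-8],"roll":7},{"slide":[0,-6,-12],"roll":11},{"slide":[0,-8,-16],"roll":15.2}]' 0 20
cat > st.py <<'E'
from h import *
from scipy.spatial.transform import Rotation as R
s=r.read_state();M=R.from_quat(s["eef_rot"]).as_matrix()
print("t",round(s["time"],2),"p",s["ee_pos"].round(4),"w",round(s["width"],4),"F",s["ft_force"].round(2),"T",s["torque"].round(3));print(M.round(4))
print("q",s["joint_positions"].round(2))
def to(x,y,z): print("to",(M.T@(np.array([x,y,z])-s["ee_pos"])*100).round(2))
E
python3 st.py
```

```text
time: 0.57
ee_pos: [0.293, -0.4867, 0.2218]
eef_rot: [-0.707, 0.001, 0.707, 0.002]
ft_force: [0.5, -1.1, 0.4]
width: 0.0869
t 0.57 p [ 0.293  -0.4867  0.2218] w 0.0869 F [ 0.5  -1.09  0.4 ] T [ 0.011 -0.041  0.   ]
[[-6.0e-04 -5.2e-03 -1.0e+00]
 [ 1.2e-03 -1.0e+00  5.2e-03]
 [-1.0e+00 -1.2e-03  7.0e-04]]
q [ 1.07  0.21 -0.14  1.61  0.03  1.32 -0.65]
```

```bash
python3 -m jog '[{"slide":[0,-2.5,-3]},{"slide":[0,-5,-6]},{"slide":[0,-8,-9]},{"slide":[0,-11,-12]},{"slide":[0,-14.5,-14]}]' >/dev/null;python3 -m jog '[{"slide":[0,-4,0]},{"slide":[0,-8,0]},{"slide":[0,-12,0]},{"slide":[0,-16,0]},{"slide":[0,-20,0]}]'>/dev/null;  python3 -m jog '[{"slide":[0,-4,0]},{"slide":[0,-8,0]},{"slide":[0,-11,0]},{"slide":[0,-11.5,0]},{"slide":[0,-11.5,0]}]'>/dev/null
python3 - <<'E'
from st import *
to(.44,-.0245,.025)
cv2.imwrite("pics/w1.png",r.camera("wrist")[:,:,::-1])
E
```

```text
t 0.57 p [ 0.293  -0.4867  0.2218] w 0.0869 F [ 0.5  -1.09  0.4 ] T [ 0.011 -0.041  0.   ]
[[-6.0e-04 -5.2e-03 -1.0e+00]
 [ 1.2e-03 -1.0e+00  5.2e-03]
 [-1.0e+00 -1.2e-03  7.0e-04]]
q [ 1.07  0.21 -0.14  1.61  0.03  1.32 -0.65]
to [ 19.72 -46.28 -14.48]invalid input at $[0]: expected keys slide, roll
invalid input at $[0]: expected keys slide, roll
invalid input at $[0]: expected keys slide, roll
```

View pics/w1.png

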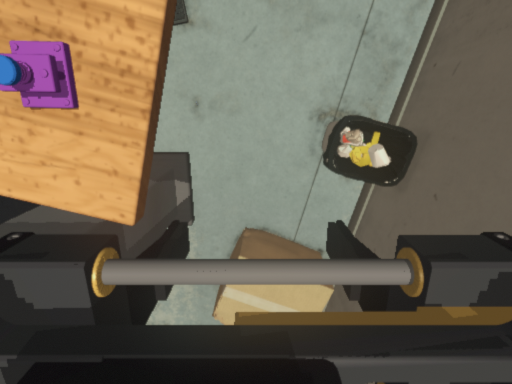

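Rows need both keys, so those calls were refused. The picture shows the purple station at (40,75), which means the arm has not moved. I'll resend the moves.

```bash
python3 -m jog '[{"slide":[0,-2.5,-3],"roll":0},{"slide":[0,-5,-6],"roll":0},{"slide":[0,-8,-9],"roll":0},{"slide":[0,-11,-12],"roll":0},{"slide":[0,-14.5,-14],"roll":0}]' >/dev/null;python3 -m jog '[{"slide":[0,-4,0],"roll":0},{"slide":[0,-8,0],"roll":0},{"slide":[0,-12,0],"roll":0},{"slide":[0,-16,0],"roll":0},{"slide":[0,-20,0],"roll":0}]'>/dev/null;  python3 -m jog '[{"slide":[0,-4,0],"roll":0},{"slide":[0,-8,0],"roll":0},{"slide":[0,-11,0],"roll":0},{"slide":[0,-11.5,0],"roll":0},{"slide":[0,-11.5,0],"roll":0}]'>/dev/null
python3 - <<'E'
from st import *
to(.44,-.0245,.025)
cv2.imwrite("pics/w2.png",r.camera("wrist")[:,:,::-1])
E
```

```text
t 1.87 p [ 0.44   -0.0214  0.2241] w 0.087 F [0.75 0.32 0.25] T [-0.007  0.     0.024]
[[ 0.0035  0.0029 -1.    ]
 [ 0.0035 -1.     -0.0029]
 [-1.     -0.0035 -0.0035]]
q [ 0.55 -0.06 -0.57  1.89 -0.04  1.3  -1.58]
to [19.91  0.38  0.07]
```

View pics/w2.png

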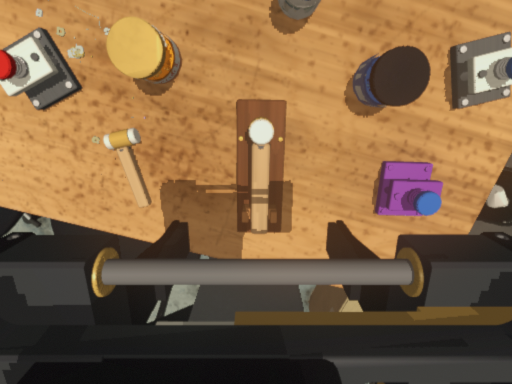

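```bash
cat >> h.py <<'E'
def wray(s,u,v,z):
    from scipy.spatial.transform import Rotation as R
    M=R.from_quat(s["eef_rot"]).as_matrix();i=I["wrist"];H=i["hand_eye"]
    d=M@H[:3,:3]@np.linalg.inv(i["intrinsics"])@[u,v,1.];c=M@H[:3,3]+s["ee_pos"]
    return c+d*(z-c[2])/d[2]
E
python3 - <<'E'
from h import *
s=r.read_state()
a=cv2.imread("pics/w2.png");g=cv2.cvtColor(a,cv2.COLOR_BGR2HSV)
w=((g[...,1]<60)&(g[...,2]>140)).astype(np.uint8);w[:,:240]=0;w[:,285:]=0;w[:115]=0;w[150:]=0
n,l,st,c=cv2.connectedComponentsWithStats(w);k=1+np.argmax(st[1:,4]);print(st[k],c[k]);print("head",wray(s,*c[k],.068))
for v in (150,165,180,200,220):
    row=a[v,240:285,2].astype(int);ix=np.where(row>130)[0]+240;print(v,ix.min(),ix.max(),wray(s,(ix.min()+ix.max())/2,v,.055).round(4))
print("end",wray(s,260,231,.055)," red",wray(s,4,66,.072),"blue",wray(s,510,69,.072))
E
```

```text
[249 119  25  25 473] [260.83086681 131.50739958]
head [ 0.49097101 -0.02691297  0.068     ]
150 240 284 [ 0.4685 -0.0285  0.055 ]
165 240 284 [ 0.4505 -0.0286  0.055 ]
180 240 284 [ 0.4321 -0.0287  0.055 ]
200 252 284 [ 0.4065 -0.0363  0.055 ]
220 251 284 [ 0.3798 -0.0359  0.055 ]
end [ 0.36460952 -0.02652179  0.055     ]  red [0.55723425 0.23732012 0.072     ] blue [ 0.55467158 -0.28201027  0.072     ]
```

```bash
python3 -m jog '[{"slide":[3,0.44,0],"roll":0},{"slide":[6,0.44,0.05],"roll":0},{"slide":[9,0.44,0.05],"roll":0},{"slide":[12,0.44,0.05],"roll":0},{"slide":[14,0.44,0.05],"roll":0}]'
python3 - <<'E'
from st import *
to(.441,-.0258,.025)
cv2.imwrite("pics/w3.png",r.camera("wrist")[:,:,::-1])
E
```

```text
time: 2.33
ee_pos: [0.4385, -0.0293, 0.0811]
eef_rot: [0.707, 0.0, -0.707, -0.002]
ft_force: [0.6, -0.3, -1.5]
width: 0.087
t 2.33 p [ 0.4385 -0.0293  0.0811] w 0.087 F [ 0.62 -0.31 -1.45] T [ 0.     0.037 -0.077]
[[ 3.0e-04 -2.6e-03 -1.0e+00]
 [ 3.5e-03 -1.0e+00  2.6e-03]
 [-1.0e+00 -3.5e-03 -3.0e-04]]
q [ 0.53  0.11 -0.58  2.07  0.06  0.99 -1.66]
to [ 5.61 -0.33 -0.25]
```

View pics/w3.png

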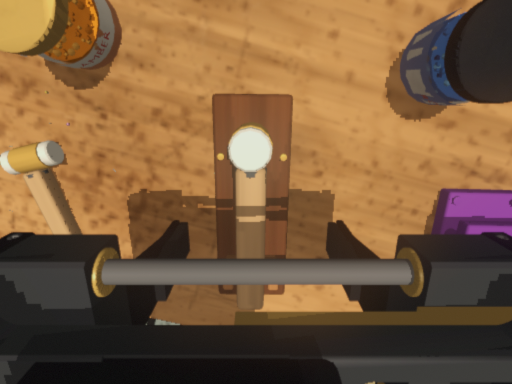

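Run:
```python
from st import *
print("head",wray(s,250.3,148.8,.068),"handle",wray(s,250.5,220,.055))
p=wray(s,250.3,148.8,.068)
to(p[0]-.05,p[1],.025)
```

```text
t 2.38 p [ 0.4368 -0.0292  0.0784] w 0.087 F [-2.82  0.39 -3.92] T [0.001 0.256 0.015]
[[-0.0036 -0.0025 -1.    ]
 [ 0.0042 -1.      0.0025]
 [-1.     -0.0042  0.0036]]
q [ 0.53  0.11 -0.58  2.07  0.07  0.98 -1.66]
head [ 0.49059604 -0.02523092  0.068     ] handle [ 0.43806907 -0.02453005  0.055     ]
to [ 5.34 -0.37 -0.4 ]
```

```bash
python3 -m jog '[{"slide":[1.2,-0.35,-0.4],"roll":0},{"slide":[2.4,-0.35,-0.4],"roll":0},{"slide":[3.6,-0.35,-0.4],"roll":0},{"slide":[4.6,-0.35,-0.4],"roll":0},{"slide":[5.2,-0.35,-0.4],"roll":0}]' ;python3 -m jog '[{"slide":[0,0,0],"roll":0},{"slide":[0,0,0],"roll":0},{"slide":[0,0,0],"roll":0}]' >/dev/null
python3 - <<'E'
from st import *
to(.4408,-.0257,.025)
cv2.imwrite("pics/w4.png",r.camera("wrist")[:,:,::-1])
E
```

```text
time: 2.8
ee_pos: [0.4404, -0.0267, 0.0258]
eef_rot: [-0.706, 0.0, 0.709, 0.003]
ft_force: [0.4, -0.1, 0.3]
width: 0.0872
t 3.05 p [ 0.4408 -0.0271  0.0264] w 0.0872 F [ 0.5   0.17 -0.22] T [0.038 0.011 0.001]
[[-0.0039 -0.0048 -1.    ]
 [ 0.0039 -1.      0.0048]
 [-1.     -0.0039  0.0039]]
q [ 0.5   0.21 -0.57  2.1   0.14  0.87 -1.73]
to [ 0.14 -0.14  0.  ]
```

View pics/w4.png

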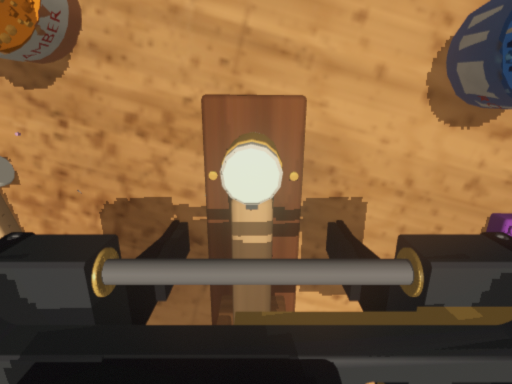

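```bash
python3 -m jog '[{"slide":[0.1,-0.14,0],"roll":0},{"slide":[0.1,-0.14,0],"roll":0}]' ;python3 -m jog '[{"slide":[0,0,0],"roll":0},{"slide":[0,0,0],"roll":0},{"slide":[0,0,0],"roll":0},{"slide":[0,0,0],"roll":0},{"slide":[0,0,0],"roll":0}]' 1 55;python3 -m jog '[{"slide":[0,0,0],"roll":0},{"slide":[0,0,0],"roll":0},{"slide":[0,0,0],"roll":0},{"slide":[0,0,0],"roll":0},{"slide":[0,0,0],"roll":0}]';  python3 st.py
```

```text
time: 3.27
ee_pos: [0.4413, -0.0254, 0.0258]
eef_rot: [-0.706, 0.0, 0.708, 0.003]
ft_force: [-0.1, -0.4, -0.1]
width: 0.0869
time: 3.68
ee_pos: [0.4413, -0.0254, 0.0259]
eef_rot: [-0.706, 0.0, 0.708, 0.003]
ft_force: [0.1, -0.3, -0.1]
width: 0.0612
time: 4.1
ee_pos: [0.4413, -0.0254, 0.0258]
eef_rot: [-0.706, 0.0, 0.708, 0.003]
ft_force: [0.8, 0.7, -0.6]
width: 0.0282
t 4.1 p [ 0.4413 -0.0254  0.0258] w 0.0282 F [ 0.83  0.66 -0.61] T [ 0.01  -0.016 -0.021]
[[-0.0027 -0.0044 -1.    ]
 [ 0.0036 -1.      0.0044]
 [-1.     -0.0036  0.0027]]
q [ 0.5   0.21 -0.57  2.1   0.14  0.87 -1.73]
```

```bash
python3 -m jog '[{"slide":[0,0,0],"roll":0},{"slide":[0,0,0],"roll":0},{"slide":[0,0,0],"roll":0},{"slide":[0,0,0],"roll":0},{"slide":[0,0,0],"roll":0}]';  python3 -m jog '[{"slide":[-0.5,0,0],"roll":0},{"slide":[-1,0,0],"roll":0},{"slide":[-1.5,0,0],"roll":0},{"slide":[-2,0,0],"roll":0},{"slide":[-3,0,0],"roll":0}]'
python3 - <<'E'
from st import *
cv2.imwrite("pics/w5.png",r.camera("wrist")[:,:,::-1])
E
```

```text
time: 4.52
ee_pos: [0.4412, -0.0254, 0.0259]
eef_rot: [-0.706, 0.0, 0.708, 0.003]
ft_force: [0.3, 0.8, 0.5]
width: 0.0214
time: 4.93
ee_pos: [0.4407, -0.0255, 0.0559]
eef_rot: [-0.706, 0.0, 0.709, 0.003]
ft_force: [1.4, 0.3, -4.1]
width: 0.0208
t 4.93 p [ 0.4407 -0.0255  0.0559] w 0.0208 F [ 1.37  0.26 -4.12] T [ 0.048  0.124 -0.049]
[[-0.004  -0.0045 -1.    ]
 [ 0.0039 -1.      0.0044]
 [-1.     -0.0038  0.004 ]]
q [ 0.51  0.16 -0.58  2.08  0.1   0.94 -1.7 ]
```

View pics/w5.png

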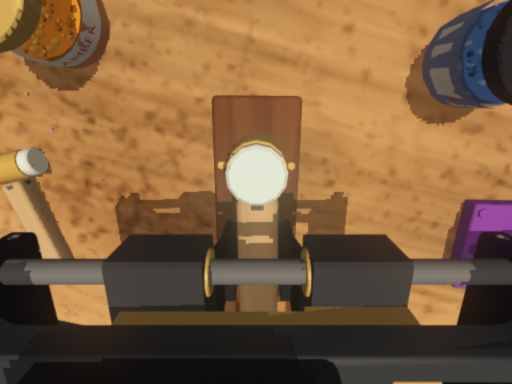

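```bash
python3 -m jog '[{"slide":[-2.5,0,0],"roll":0},{"slide":[-5,0,0],"roll":0},{"slide":[-7.5,0,0],"roll":0},{"slide":[-10,0,0],"roll":0},{"slide":[-12,0,0],"roll":0}]' ; python3 -m jog '[{"slide":[0,0,0],"roll":0},{"slide":[0,0,0],"roll":0},{"slide":[0,0,0],"roll":0}]' >/dev/null
python3 - <<'E'
from st import *
im=r.camera("wrist")[:,:,::-1];cv2.imwrite("pics/w6.png",im)
g=cv2.cvtColor(np.ascontiguousarray(im),cv2.COLOR_BGR2HSV)
w=((g[...,1]<70)&(g[...,2]>150)).astype(np.uint8);w[:,:215]=0;w[:,300:]=0;w[:130]=0;w[215:]=0
n,l,st,c=cv2.connectedComponentsWithStats(w);k=1+np.argmax(st[1:,4]);print(st[k],c[k])
x,y,W,H=st[k][:4]
p=wray(s,x+(W-1)/2,c[k][1],s["ee_pos"][2]-.0138+.056);print("head off tool",(M.T@(p-s["ee_pos"])).round(4),(p-s["ee_pos"]).round(4))
off=p-s["ee_pos"]
to(.5605-off[0],.2495-off[1],.154)
E
```

```text
time: 5.4
ee_pos: [0.4426, -0.0257, 0.1806]
eef_rot: [0.707, -0.0, -0.707, -0.002]
ft_force: [0.6, -0.2, -3.8]
width: 0.0215
t 5.65 p [ 0.442  -0.0258  0.1796] w 0.0218 F [-0.5  -1.   -4.12] T [ 0.038  0.154 -0.037]
[[-1.0e-04 -3.9e-03 -1.0e+00]
 [ 2.9e-03 -1.0e+00  3.9e-03]
 [-1.0e+00 -2.9e-03  2.0e-04]]
q [ 0.55 -0.01 -0.58  1.95 -0.01  1.2  -1.6 ]
[ 225  143   63   63 2999] [256.27609203 174.4078026 ]
head off tool [-0.0422 -0.0004 -0.0508] [0.0508 0.     0.0422]
to [  2.64 -27.54  -6.66]
```

View pics/w6.png

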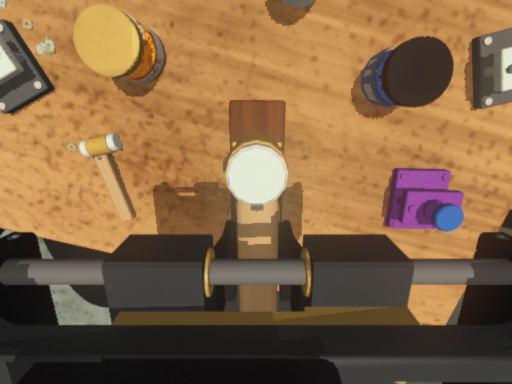

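```bash
python3 -m jog '[{"slide":[0,-2,-0.5],"roll":0},{"slide":[0,-5,-1.2],"roll":0},{"slide":[0,-8,-2],"roll":0},{"slide":[0,-11,-2.7],"roll":0},{"slide":[0,-14,-3.4],"roll":0}]' >/dev/null; python3 -m jog '[{"slide":[0,-3,-0.7],"roll":0},{"slide":[0,-6,-1.4],"roll":0},{"slide":[0,-9,-2.2],"roll":0},{"slide":[0,-11.5,-2.8],"roll":0},{"slide":[0,-13,-3.3],"roll":0}]' >/dev/null;python3 -m jog '[{"slide":[0,0,0],"roll":0},{"slide":[0,0,0],"roll":0},{"slide":[0,0,0],"roll":0},{"slide":[0,0,0],"roll":0}]' >/dev/null
python3 - <<'E'
from st import *
im=r.camera("wrist")[:,:,::-1];cv2.imwrite("pics/w7.png",im)
to(.5605-.0508,.2495,.154)
for n in("top","scene"): cv2.imwrite(f"pics/{n}7.png",r.camera(n)[:,:,::-1])
crop("pics/top7.png",110,120,240,220,4,"pics/top7c.png");crop("pics/scene7.png",120,150,280,280,4,"pics/scene7c.png")
E
```

```text
t 6.87 p [0.508 0.247 0.176] w 0.0216 F [-0.84 -0.47 -3.91] T [-0.032  0.169 -0.   ]
[[-0.0073 -0.0027 -1.    ]
 [ 0.0033 -1.      0.0027]
 [-1.     -0.0033  0.0073]]
q [ 0.12  0.33 -0.78  1.65  0.23  1.26 -2.28]
to [ 2.19 -0.25 -0.19]
```

View pics/w7.png

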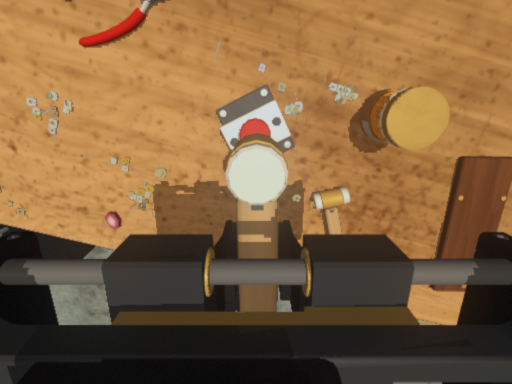

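View pics/scene7c.png

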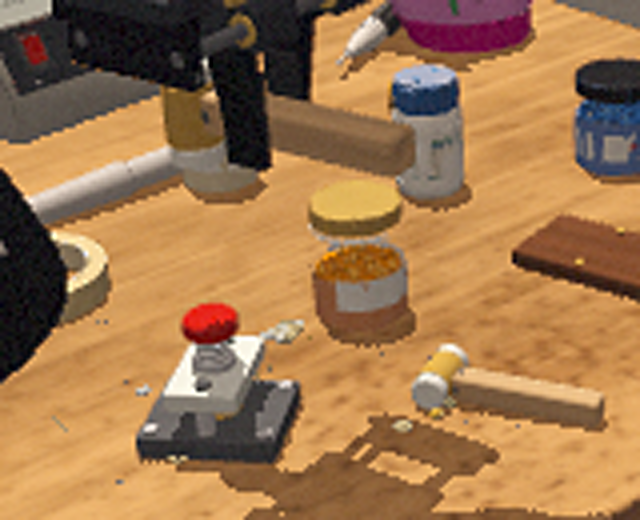

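Run:
```python
from st import *
im=cv2.imread("pics/w7.png");g=cv2.cvtColor(im,cv2.COLOR_BGR2HSV)
m=(((g[...,0]<8)|(g[...,0]>172))&(g[...,1]>130)&(g[...,2]>60)).astype(np.uint8)
m[:100]=0;m[160:]=0;m[:,:225]=0;m[:,285:]=0
ys,xs=np.nonzero(m);print(xs.min(),xs.max(),ys.min(),ys.max())
for y in range(ys.min(),ys.max()+1): print(y,xs[ys==y].min(),xs[ys==y].max(),end="; ")
# upper boundary points -> cast to z=.072 and fit circle (linear)
P=[]
for y in range(ys.min(),ys.max()-3):
    for x in(xs[ys==y].min()-.5,xs[ys==y].max()+.5): P.append(wray(s,x,y,.072)[:2])
for x in range(247,265): P.append(wray(s,x,ys[xs==x].min()-.5,.072)[:2])
P=np.array(P);A=np.c_[2*P,np.ones(len(P))];q=np.linalg.lstsq(A,(P**2).sum(1),rcond=None)[0]
print("\ncircle",q[:2],np.sqrt(q[2]+q[0]**2+q[1]**2))
```

```text
t 7.02 p [0.5083 0.2473 0.1767] w 0.0219 F [-0.22 -0.58 -2.78] T [-0.005  0.122  0.062]
[[-0.006  -0.0028 -1.    ]
 [ 0.0038 -1.      0.0028]
 [-1.     -0.0038  0.006 ]]
q [ 0.12  0.33 -0.78  1.65  0.23  1.26 -2.28]
240 269 119 139
119 253 257; 120 249 261; 121 247 262; 122 246 263; 123 245 264; 124 244 265; 125 243 266; 126 242 267; 127 242 267; 128 242 268; 129 241 268; 130 240 269; 131 240 269; 132 240 269; 133 240 269; 134 240 269; 135 240 269; 136 240 269; 137 240 243; 138 240 242; 139 240 240; 
circle [0.56059555 0.24992214] 0.013935692192722445
```

```bash
python3 -m jog '[{"slide":[1.5,-0.25,-0.15],"roll":0},{"slide":[3.5,-0.25,-0.15],"roll":0},{"slide":[5.5,-0.28,-0.15],"roll":0},{"slide":[7,-0.28,-0.2],"roll":0},{"slide":[8,-0.28,-0.2],"roll":0}]' >/dev/null; python3 -m jog '[{"slide":[0,0,0],"roll":0},{"slide":[0,0,0],"roll":0},{"slide":[0,0,0],"roll":0},{"slide":[0,0,0],"roll":0}]' >/dev/null
python3 - <<'E'
from st import *
to(.5098,.2499,.0758)
for n in("top","scene"): cv2.imwrite(f"pics/{n}8.png",r.camera(n)[:,:,::-1])
crop("pics/scene8.png",130,190,230,280,6,"pics/scene8c.png")
E
```

```text
t 7.77 p [0.5101 0.2497 0.0963] w 0.0214 F [ 0.51  0.49 -3.52] T [ 0.018  0.143 -0.027]
[[-0.0056 -0.0039 -1.    ]
 [ 0.0035 -1.      0.0039]
 [-1.     -0.0035  0.0056]]
q [ 0.08  0.42 -0.75  1.73  0.3   1.12 -2.33]
to [ 2.05 -0.02  0.01]
```

View pics/scene8c.png

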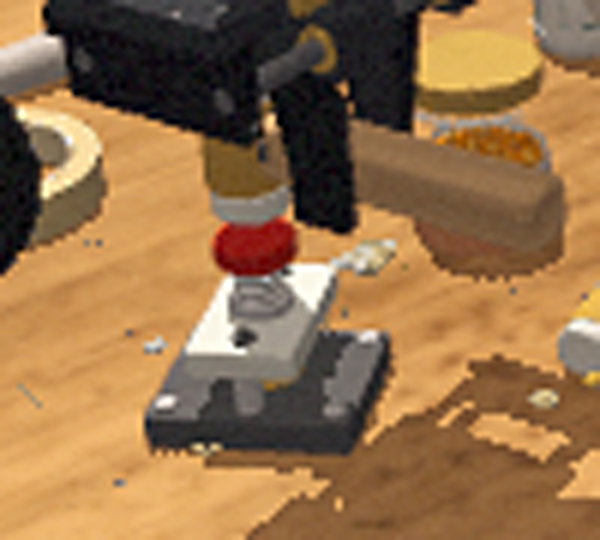

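The scene view shows the face directly above the red cap (cap near 255,248 in the crop). Now I'll strike it.

```bash
python3 -m jog '[{"slide":[0.6,0,0],"roll":0},{"slide":[1.2,0,0],"roll":0},{"slide":[1.7,0,0],"roll":0},{"slide":[2.1,0,0],"roll":0},{"slide":[2.1,0,0],"roll":0}]'
python3 - <<'E'
from st import *
cv2.imwrite("pics/scene9.png",r.camera("scene")[:,:,::-1])
crop("pics/scene9.png",130,190,230,280,6,"pics/scene9c.png")
E
```

```text
time: 8.28
ee_pos: [0.5099, 0.2502, 0.0751]
eef_rot: [-0.705, -0.0, 0.709, 0.002]
ft_force: [-0.0, -1.1, 4.5]
width: 0.0218
t 8.28 p [0.5099 0.2502 0.0751] w 0.0218 F [-0.03 -1.09  4.51] T [-0.146  0.035 -0.007]
[[-0.0053 -0.0033 -1.    ]
 [ 0.0038 -1.      0.0033]
 [-1.     -0.0037  0.0053]]
q [ 0.07  0.44 -0.74  1.75  0.33  1.08 -2.35]
```

View pics/scene9c.png

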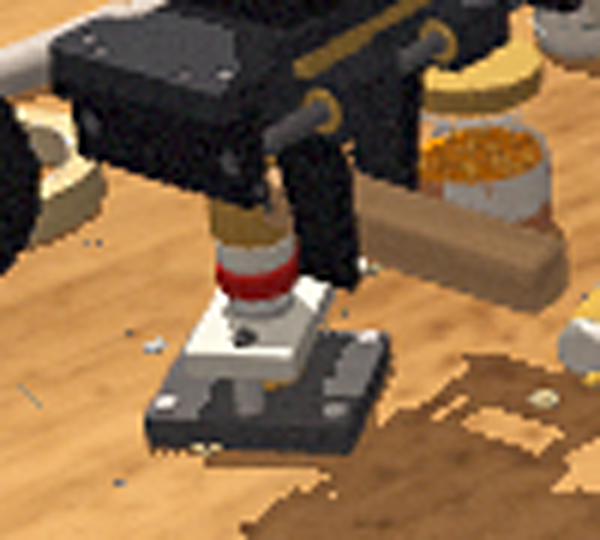

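```bash
python3 -m jog '[{"slide":[0.1,0,0],"roll":0},{"slide":[0.2,0,0],"roll":0},{"slide":[0.2,0,0],"roll":0}]'; python3 -m jog '[{"slide":[0.1,0,0],"roll":0},{"slide":[0.1,0,0],"roll":0}]'; python3 st.py
```

```text
time: 8.58
ee_pos: [0.5097, 0.2505, 0.0742]
eef_rot: [-0.705, -0.0, 0.709, 0.002]
ft_force: [-7.0, -3.6, 14.4]
width: 0.0215
time: 8.75
ee_pos: [0.5097, 0.2506, 0.0742]
eef_rot: [-0.705, 0.0, 0.709, 0.002]
ft_force: [-6.7, -3.7, 13.4]
width: 0.021
t 8.75 p [0.5097 0.2506 0.0742] w 0.021 F [-6.72 -3.72 13.42] T [-0.794  1.006 -0.132]
[[-0.0048 -0.003  -1.    ]
 [ 0.0026 -1.      0.003 ]
 [-1.     -0.0026  0.0048]]
q [ 0.07  0.44 -0.74  1.75  0.33  1.08 -2.35]
```

The contact force has changed by about 17 N against a 4.2 N spring, so the punch is on its hard stop. Lifting off.

```bash
python3 -m jog '[{"slide":[-1,0,0],"roll":0},{"slide":[-2.5,0,0],"roll":0},{"slide":[-5,0,0],"roll":0},{"slide":[-8,0,0],"roll":0},{"slide":[-10.5,0,0],"roll":0}]' >/dev/null; python3 -m jog '[{"slide":[0,0,0],"roll":0},{"slide":[0,0,0],"roll":0},{"slide":[0,0,0],"roll":0},{"slide":[0,0,0],"roll":0}]' >/dev/null
python3 - <<'E'
from st import *
im=r.camera("wrist")[:,:,::-1];cv2.imwrite("pics/w10.png",im)
g=cv2.cvtColor(np.ascontiguousarray(im),cv2.COLOR_BGR2HSV)
w=((g[...,1]<70)&(g[...,2]>150)).astype(np.uint8);w[:,:215]=0;w[:,300:]=0;w[:130]=0;w[215:]=0
n,l,st,c=cv2.connectedComponentsWithStats(w);k=1+np.argmax(st[1:,4]);print(st[k],c[k])
cv2.imwrite("pics/scene10.png",r.camera("scene")[:,:,::-1])
crop("pics/scene10.png",110,140,270,280,4,"pics/scene10c.png")
E
```

```text
t 9.5 p [0.5089 0.2496 0.1787] w 0.0211 F [ 0.53  0.12 -4.  ] T [ 0.037  0.117 -0.011]
[[-0.0083 -0.0028 -1.    ]
 [ 0.0014 -1.      0.0028]
 [-1.     -0.0014  0.0083]]
q [ 0.11  0.33 -0.78  1.64  0.24  1.27 -2.28]
[ 226  146   63   61 2971] [257.36183103 176.50353416]
```

View pics/scene10c.png

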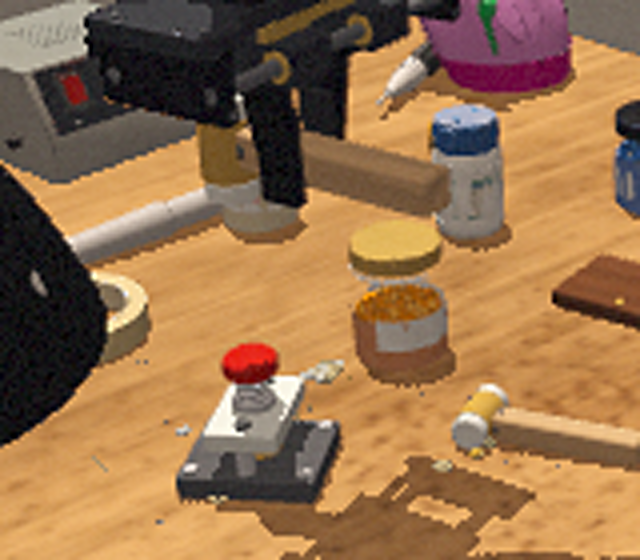

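View pics/w10.png

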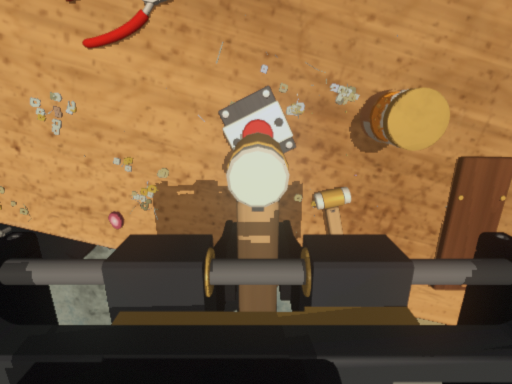

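Run:
```python
from h import *
H=I["wrist"]["hand_eye"];K=I["wrist"]["intrinsics"]
def px(t):
    c=H[:3,:3].T@(np.array(t)-H[:3,3]);p=K@c;return (p/p[2])[:2]
for th in(0,.5,1,1.5,2,3,4):
    a=np.radians(th);f=.0508;u=.024
    # grasp point at tool x=-.019; forward=-z, up=-x
    fw=f*np.cos(a)-u*np.sin(a);up=f*np.sin(a)+u*np.cos(a)
    print(th,px([-.019-.0 -up,-.0004,-fw]).round(2))
```

```text
0 [255.88 174.84]
0.5 [255.88 175.57]
1 [255.87 176.3 ]
1.5 [255.87 177.06]
2 [255.86 177.82]
3 [255.86 179.38]
4 [255.85 180.99]
```

The red cap has sprung back up (about 250,362 in the crop). The mallet sits about 1° nose-up in the grip, which is acceptable. Next I'll carry it to the blue station at height, with the face about 0.165 m up.

```bash
python3 -m jog '[{"slide":[-0.3,2,0],"roll":0},{"slide":[-0.5,5,0],"roll":0},{"slide":[-0.5,8,0],"roll":0},{"slide":[-0.5,11,0],"roll":0},{"slide":[-0.5,14,0],"roll":0}]' ; python3 -m jog '[{"slide":[0,3,0],"roll":0},{"slide":[0,6,0],"roll":0},{"slide":[0,9,0],"roll":0},{"slide":[0,12,0],"roll":0},{"slide":[0,15,0],"roll":0}]';python3 -m jog '[{"slide":[0,3,0],"roll":0},{"slide":[0,6,0],"roll":0},{"slide":[0,9,0],"roll":0},{"slide":[0,12,0],"roll":0},{"slide":[0,15,0],"roll":0}]'
python3 - <<'E'
from st import *
to(.508,-.298,.178)
E
```

```text
time: 10.02
ee_pos: [0.5081, 0.1084, 0.183]
eef_rot: [-0.704, 0.0, 0.71, 0.001]
ft_force: [1.5, -0.7, -4.1]
width: 0.0217
time: 10.43
ee_pos: [0.5071, -0.0431, 0.182]
eef_rot: [-0.703, 0.0, 0.711, 0.001]
ft_force: [1.2, 0.9, -2.9]
width: 0.0211
time: 10.85
ee_pos: [0.5062, -0.1944, 0.1809]
eef_rot: [-0.703, -0.0, 0.711, 0.001]
ft_force: [1.5, 0.9, -3.3]
width: 0.0219
t 10.85 p [ 0.5062 -0.1944  0.1809] w 0.0219 F [ 1.49  0.91 -3.3 ] T [0.07  0.1   0.004]
[[-0.0116 -0.0021 -0.9999]
 [ 0.0021 -1.      0.002 ]
 [-0.9999 -0.0021  0.0116]]
q [ 0.73  0.23 -0.52  1.71  0.12  1.25 -1.38]
to [ 0.27 10.36 -0.21]
```

```bash
python3 -m jog '[{"slide":[0,3,0],"roll":0},{"slide":[0,6,-0.1],"roll":0},{"slide":[0,8.5,-0.2],"roll":0},{"slide":[0,10,-0.2],"roll":0},{"slide":[0,10.4,-0.2],"roll":0}]' >/dev/null; python3 -m jog '[{"slide":[0,0,0],"roll":0},{"slide":[0,0,0],"roll":0},{"slide":[0,0,0],"roll":0},{"slide":[0,0,0],"roll":0}]' >/dev/null
python3 - <<'E'
from st import *
im=r.camera("wrist")[:,:,::-1];cv2.imwrite("pics/w11.png",im)
g=cv2.cvtColor(np.ascontiguousarray(im),cv2.COLOR_BGR2HSV)
w=((g[...,1]<70)&(g[...,2]>150)).astype(np.uint8);w[:,:215]=0;w[:,300:]=0;w[:130]=0;w[215:]=0
n,l,st,c=cv2.connectedComponentsWithStats(w);k=1+np.argmax(st[1:,4]);print(st[k],c[k])
m=((g[...,0]>98)&(g[...,0]<128)&(g[...,1]>110)&(g[...,2]>50)).astype(np.uint8)
m[:100]=0;m[160:]=0;m[:,:225]=0;m[:,290:]=0
ys,xs=np.nonzero(m);P=[]
for y in range(ys.min(),ys.max()+1):print(y,xs[ys==y].min(),xs[ys==y].max(),end="; ")
for y in range(ys.min(),ys.max()-4):
    for x in(xs[ys==y].min()-.5,xs[ys==y].max()+.5): P.append(wray(s,x,y,.072)[:2])
for x in range(xs.min()+6,xs.max()-5): P.append(wray(s,x,ys[xs==x].min()-.5,.072)[:2])
P=np.array(P);A=np.c_[2*P,np.ones(len(P))];q=np.linalg.lstsq(A,(P**2).sum(1),rcond=None)[0]
print("\ncircle",q[:2],np.sqrt(q[2]+q[0]**2+q[1]**2))
E
```

```text
t 11.6 p [ 0.5073 -0.2997  0.1796] w 0.0221 F [ 0.43 -0.05 -3.92] T [ 0.065  0.083 -0.022]
[[-0.0132 -0.0035 -0.9999]
 [ 0.0026 -1.      0.0035]
 [-0.9999 -0.0026  0.0132]]
q [ 0.82  0.33 -0.45  1.59  0.15  1.28 -1.23]
[ 226  144   63   64 3047] [257.21595011 176.07975057]
118 250 258; 119 248 261; 120 246 263; 121 245 263; 122 244 264; 123 244 265; 124 243 266; 125 242 267; 126 242 267; 127 241 267; 128 241 267; 129 241 268; 130 241 268; 131 240 268; 132 240 268; 133 240 268; 134 240 245; 135 241 244; 136 241 243; 137 241 241; 
circle [ 0.56056601 -0.29701442] 0.013366830809881335
```

View pics/w11.png

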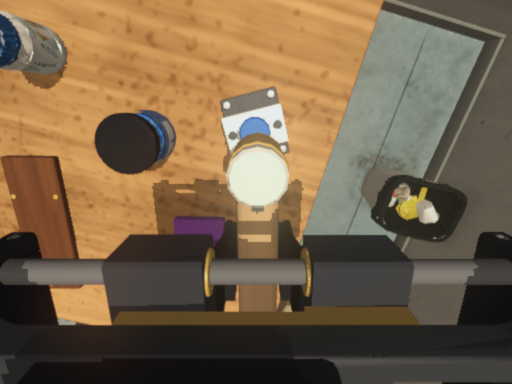

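```bash
python3 -m jog '[{"slide":[1.5,-0.25,-0.28],"roll":0},{"slide":[3,-0.25,-0.28],"roll":0},{"slide":[4.5,-0.25,-0.28],"roll":0},{"slide":[5.5,-0.25,-0.28],"roll":0},{"slide":[6.2,-0.25,-0.28],"roll":0}]' >/dev/null; python3 -m jog '[{"slide":[0,0,0],"roll":0},{"slide":[0,0,0],"roll":0},{"slide":[0,0,0],"roll":0},{"slide":[0,0,0],"roll":0}]' >/dev/null
python3 - <<'E'
from st import *
to(.509,-.297,.0953)
E
```

```text
t 12.4 p [ 0.5094 -0.2969  0.1175] w 0.0218 F [-0.12 -0.26 -3.82] T [-0.002  0.104  0.001]
[[-0.0128 -0.0031 -0.9999]
 [ 0.0023 -1.      0.0031]
 [-0.9999 -0.0022  0.0129]]
q [ 0.81  0.38 -0.44  1.65  0.18  1.16 -1.25]
to [2.22 0.01 0.01]
```

```bash
python3 -m jog '[{"slide":[0.5,0,0],"roll":0},{"slide":[1,0,0],"roll":0},{"slide":[1.5,0,0],"roll":0},{"slide":[2,0,0],"roll":0},{"slide":[2.2,0,0],"roll":0}]' >/dev/null; python3 -m jog '[{"slide":[0,0,0],"roll":0},{"slide":[0,0,0],"roll":0},{"slide":[0,0,0],"roll":0},{"slide":[0,0,0],"roll":0}]' >/dev/null
python3 - <<'E'
from st import *
to(.509,-.297,.0953)
for n in("top","scene","wrist"): cv2.imwrite(f"pics/{n}12.png",r.camera(n)[:,:,::-1])
crop("pics/scene12.png",240,120,340,190,8,"pics/scene12c.png")
crop("pics/top12.png",140,110,380,260,3.3,"pics/top12c.png")
E
```

```text
t 13.15 p [ 0.5088 -0.2967  0.0945] w 0.0213 F [ 0.54  0.03 -3.81] T [0.048 0.153 0.038]
[[-0.0137 -0.0031 -0.9999]
 [ 0.0028 -1.      0.0031]
 [-0.9999 -0.0028  0.0137]]
q [ 0.8   0.4  -0.44  1.68  0.19  1.12 -1.26]
to [-0.08  0.03 -0.02]
```

View pics/scene12c.png

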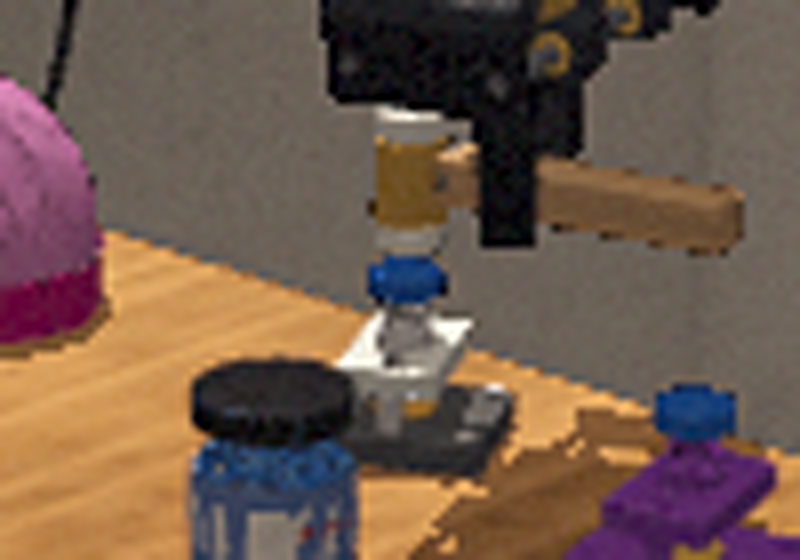

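View pics/top12c.png

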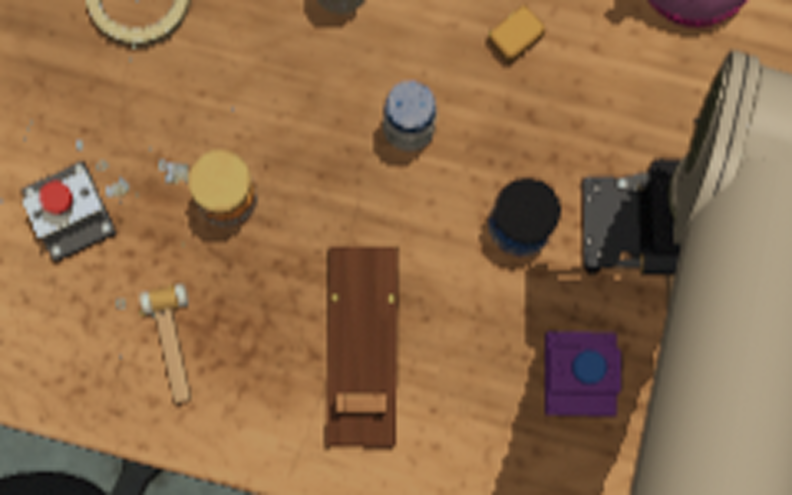

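```bash
python3 -m jog '[{"slide":[-0.06,0.03,-0.02],"roll":0},{"slide":[-0.06,0.03,-0.02],"roll":0},{"slide":[-0.06,0.03,-0.02],"roll":0},{"slide":[-0.06,0.03,-0.02],"roll":0},{"slide":[-0.06,0.03,-0.02],"roll":0}]'
python3 - <<'E'
from st import *
print("vel",np.abs(s["joint_vel"]).max())
im=r.camera("scene")[:,:,::-1].copy();cv2.imwrite("pics/scene13.png",im)
g=cv2.cvtColor(im,cv2.COLOR_BGR2HSV)
m=((g[...,0]>98)&(g[...,0]<128)&(g[...,1]>120)).astype(np.uint8);m[:148]=0;m[162:]=0;m[:,:282]=0;m[:,300:]=0
ys,xs=np.nonzero(m);print("cap px",xs.min(),xs.max(),ys.min(),ys.max(),xs.mean())
C=np.array([.5604,-.2973,.072]);f=s["ee_pos"]+[.0514,0,-.0133]
t=np.linspace(0,2*np.pi,60);ring=lambda c,R,dz:np.array([proj("scene",c+[R*np.cos(a),R*np.sin(a),dz]) for a in t])
a=np.r_[ring(C,.015,0),ring(C,.015,-.01)];print("pred cap",a.min(0),a.max(0))
b=ring(f,.014,0);print("pred face",f,b.min(0),b.max(0))
print(im[146:154,288:296].mean(1).astype(int).tolist())
print(im[143:160,291].tolist())
w=r.camera("wrist");cv2.imwrite("pics/w13.png",w[:,:,::-1])
E
python3 st.py|head -1
```

```text
time: 13.72
ee_pos: [0.5089, -0.297, 0.0951]
eef_rot: [-0.702, 0.0, 0.712, 0.002]
ft_force: [1.7, 1.2, -3.7]
width: 0.0214
t 13.72 p [ 0.5089 -0.297   0.0951] w 0.0214 F [ 1.65  1.2  -3.74] T [ 0.004  0.128 -0.   ]
[[-0.0138 -0.0032 -0.9999]
 [ 0.0028 -1.      0.0032]
 [-0.9999 -0.0028  0.0138]]
q [ 0.8   0.4  -0.44  1.68  0.19  1.12 -1.26]
vel 0.0016175241094264989
cap px 286 295 152 157 290.3
pred cap [285.3211151  150.38597226] [295.08250281 156.71092848]
pred face [ 0.56031854 -0.29698464  0.08181308] [285.69453822 147.53709072] [294.79945013 150.52320722]
[[33, 74, 104], [29, 71, 101], [85, 108, 125], [102, 112, 120], [100, 108, 118], [87, 98, 110], [103, 67, 47], [115, 68, 38]]
[[31, 75, 104], [31, 77, 108], [39, 78, 108], [37, 77, 108], [32, 76, 106], [92, 119, 137], [108, 117, 127], [108, 118, 129], [97, 114, 125], [118, 60, 26], [119, 63, 19], [123, 66, 31], [107, 56, 20], [90, 52, 21], [89, 38, 2], [99, 106, 115], [90, 95, 102]]
t 13.82 p [ 0.5089 -0.297   0.0951] w 0.0217 F [ 0.24 -0.15 -4.2 ] T [ 0.055  0.118 -0.005]
```

View pics/w13.png

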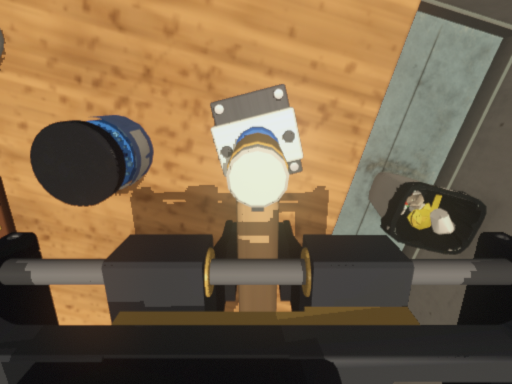

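```bash
python3 -c "
from bench import r
print(r.close_job())"
```

```text
the job is handed in; nothing more can be done
None
```

The job is done and handed in at about 13.8 s. The mallet is held still, with its face about 1 cm above the blue cap.

- **Grip:** I took the mallet by the handle at the grip point with a 55 N grip and lifted it straight off the rest.
- **Red punch:** I pressed it to its hard stop with the face. The force on the tool changed by about 17 N against the 4.2 N spring. After I lifted off, the scene camera showed the red cap back up.
- **Carry:** The mallet travelled with its face about 0.165 m up, well above the jars and the bottle. They showed no sign of having moved in the top view afterwards, though I compared that by eye.
- **Final position:** The measured face centre is (0.5603, -0.2970, 0.082) and the cap's top is (0.5604, -0.2973, 0.072), a gap of about 10 mm. Joint speeds were close to zero, and the tool force was the same as when the mallet hung free.

**Small disagreements:**
- The strike turned the mallet about 1.2° nose-up in the grip. The tool's own slight tilt offsets most of that, leaving an estimated 0.5° from upright.
- In the last scene picture, the cap and the mallet face both sat about 1 pixel lower than predicted. Both shifted together, so the gap still agrees.
- At the start, the scene camera alone put the caps 4 to 8 mm away from the other views. I relied on the top and wrist cameras, which agreed to about 1 mm.
- One early batch of moves was refused for a missing key and did not move the arm.

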